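# Pin the coin counter's disc and take off its retaining cap

## Robot

A 7-joint arm with a two-finger parallel gripper is mounted at the origin on the work surface. World frame = base frame: x ahead of the robot, y to its left, z up, the work surface at z = 0. Lengths are in m, angles in degrees, forces in N, time in s.
With the tool pointing down it reaches from about 0.4 to 0.85 m from the base axis. Payload 10.4 kg.
Tool frame: the origin (TCP) lies at the centre of the arm's flange, where the gripper is bolted on; the fingertips stand bot.nose_length ahead of it and the grasp point (between the pads) lies 164 mm ahead of it (bot.nose_length is the distance from the TCP to the fingertips, in m); z points along the fingers, y is the line along which they close (so a half turn about z gives the same grasp; the last joint's range is limited). The gripper opens to 87 mm and grips with 3 to 60 N. Pads are 19 mm wide; open, the fingers measure 117 mm over their backs; the gripper's body (75 mm by 190 mm) begins 51 mm behind the grasp point.
Start: joints at [-65.581, 19.034, -3.707, 83.658, 1.238, 77.344, -5.071], TCP at [0.271, 0.563, 0.405] pointing down, gripper open.
Joint ranges: [-148.97, 148.97], [-28.65, 121.19], [-84.17, 76.75], [9.2, 138.47], [-72.65, 252.65], [3.7, 117.97], [-149.18, 149.18]. Speed limits (degrees/s): [127.2, 127.2, 159.86, 159.86, 180, 180, 180].

## Interface

Orientations are given as [roll, pitch, yaw] about the fixed x, y, z axes, in that order (R = Rz(yaw) Ry(pitch) Rx(roll)).
In Python, from rig import bot gives the robot as it stands.
- The arm moves only by the tool servo_tool, never from a script. Its argument "moves" is a list of rows, each an object with "translation": the shift along the world's x, y, z in mm, a list of three; "rotation": the turn, a rotation vector about the world's x, y, z in rad, a list of three; "grip": the finger opening in mm, from 0 to 87. A call has 1 to 12 rows; each row is the pose to reach, as a shift and turn from the pose commanded when the call began; what a row does not reach only later rows make up. A row lasts 1/12 s, in which the tool goes at most 41.7 mm and 7.16 degrees, less where a joint would pass 70% of its speed; a pose out of reach is approached as far as the arm can. A call with a gripper value outside its range is refused whole. The fingers move at their own pace and stop on an object; "newtons" is the grip in N (left out, the last holds). Time passes only in rows, so rows that repeat a pose let the fingers close. It gives the time, the measured TCP pose, the force, the opening and the grip force at its end, in the units of the state.
- bot.get_state(): the state, without advancing time (a new reading comes with each control period).
- bot.camera(name): name is "side" or "top"; returns the picture (480x640x3 uint8, blue, green, red); there is no depth.
- bot.calibration(name): a dict with "fx", "fy", "cx", "cy" (pixels), "dist_coeffs" ([k1, k2, p1, p2, k3] as OpenCV has them; the pictures are not rectified), "R" (3x3) and "t" (3): a world point X has camera coordinates R X + t. Camera axes: x right, y down, z forward; pixel columns grow to the right and rows downward; lengths in m; the calibration is good to about 2 mm. A picture is of the moment at which its call begins. calibration takes no time and is no camera call.
- bot.close_job(): hands the job in; it is judged then, once.
The state is a dict: "time": time; "joint_pos": joint angles; "qvel": joint speeds; "joint_torque": joint torques, N m; "ee_pos": TCP position; "tcp_rot": TCP orientation; "wrist_force": force on the tool from outside, world axes, zero at the start; "torque": the same for the moment, N m; "width": opening from 0.0 (shut) to 1.0 (fully open); "grasp_force": force on a finger pad.
Only numpy, scipy, OpenCV 4.12 (cv2) and the standard library are available. Lean on these libraries where they do the work, as an engineer would, in place of code of your own. Each camera call takes 0.05 s, during which the arm holds its last target. There are 200 camera calls.

## Task

The feed disc of the coin counter is due for cleaning: take the round-headed lock pin out of the parts tray, stand it fully down in the sleeve on the disc and let go of it. Then loosen the knobbed cap in the middle of the disc; its thread may be right- or left-handed, so try one way and, if it stops dead, the other, and turn it the way it gives, without forcing it, until it is free and lift it off. Finish while still holding the cap in the gripper, still, above the disc and at least 5 cm higher than it sat; leave the pin in its sleeve and the other small parts in the tray as they are.

Things in the scene. Friction and masses are not known exactly. Their poses are not given: they have to be found in the camera images.
- machine: Coin counter, fixed: white housing 88 mm high, x -120 to +180 mm, y -125 to +125 mm in this frame, with a steel disc (radius 100 mm, top 100 mm above the desk) and from x = +108 mm a grey panel block 135 mm high. Origin: on the disc's upright axis at desk level. x points from the operator's side towards the panel, z up.
- sleeve_mouth (a point): Centre of the open top of the lock sleeve, a dark steel tube standing on the disc 78 mm from the disc's axis on the operator's side (-x of the machine). Outside diameter 27 mm, bore 17 mm, 26 mm deep; its top is 126 mm above the desk.
- tray: Grey open parts tray, fixed: 170 x 170 mm, walls 18 mm high, floor 4 mm thick, four compartments 79 mm square, one small part in each. Origin: centre of its underside, at desk level.
- pin_mid (a point): Steel lock pin upright in a tray compartment, 46 mm tall, 50 g: shank 12 mm thick, 30 mm long, chamfered foot; on top a round head 24 mm across, 16 mm high. This point: on its axis half-way up, 23 mm above the foot; the head's middle is 15 mm higher. z: towards the head. Fully down in the sleeve its foot is on the disc, the head's underside 4 mm above the sleeve.
- cap_knob (a point): Black retaining cap resting on the disc, loose, 200 g: round skirt 60 mm across, 32 mm high, on top a round fluted knob 28 mm across, 28 mm high, to grip. This point: middle of the knob, 46 mm above the cap's rim, 146 mm above the desk at the start. A thin bright line on shoulder and knob points to -x of this frame; at the start it points within 4 degrees of -x of the machine, at the sleeve. z up.
- disc_centre (a point): Middle of the disc's top, under the cap. Hidden here: the cap's post, 22 mm high, 2 mm of play, short thread of either hand. Wrong way: stops dead within 12 degrees. Right way: turns easily without rising, is free once its line is 60 degrees from -x of the machine, end stop at 76; in between (best 68 = 1.19 rad) it lifts straight off. Before that it is held down.
- spacer: Plain steel tube in the tray, 24 mm in diameter, 30 mm high; stays there. Origin: centre of its underside.
- collar: Flat steel ring in the tray, 36 mm in diameter, 12 mm high; stays there. Origin: centre of its underside.
- block: Square steel block in the tray, 24 x 24 x 20 mm; stays there. Origin: centre of its underside.
Mind the look-alikes: they are no part of the job. Leave any green look-alike of the part that bears cap_knob alone.

How it is judged (in metres and radians):
On the way, in this order (a step that is already met when the one before it is completed fails the run):
1. the lock pin stands fully down in the sleeve, let go of, with the cap still on (horizontal distance between pin_mid and sleeve_mouth below 0.005 m and z of pin_mid in the frame of machine between 0.115 and 0.127 m and angle between pin_mid's own z axis and vertical below 0.3 rad and contact force between lock_pin and the fingers below 0.2 N and angle between the x axis of cap_knob and the x axis of machine, either way round below 0.5 rad and not (z of cap_knob in the frame of machine above 0.16 m)), for 0.2 s.
2. the cap has been turned the way its thread gives (at least 52 degrees) while still down on the disc (angle between the x axis of cap_knob and the x axis of machine, either way round above 0.9 rad and not (z of cap_knob in the frame of machine above 0.156 m)), for 0.05 s.
3. the cap is lifted clear (z of cap_knob in the frame of machine above 0.186 m), for 0.1 s.
At the end, for the whole second after the job is handed in: Cap gripped (over 2 N), still (under 30 mm/s), off the machine, at least 45 mm above its seat, within 150 mm of the disc axis; lock pin let go in the sleeve: within 5 mm of its axis, under 0.3 rad tilt, foot within 4 mm of the disc. Other small parts moved under 30 mm (z of cap_knob in the frame of machine above 0.191 m and horizontal distance between cap_knob and machine below 0.15 m and contact force between cap and the fingers above 2 N and contact force between cap and machine below 0.3 N and linear speed of cap below 0.03 m/s and horizontal distance between pin_mid and sleeve_mouth below 0.005 m and z of pin_mid in the frame of machine between 0.115 and 0.127 m and angle between pin_mid's own z axis and vertical below 0.3 rad and contact force between lock_pin and the fingers below 0.2 N); the arm keeps its last pose, push and grip.
It fails at once if the cap was forced more than 10 mm sideways off its axis while on its post (not (z of cap_knob in the frame of machine above 0.158 m) and horizontal distance between cap_knob and machine above 0.01 m).
It fails at once if another small part in the tray was moved more than 30 mm (distance of any of spacer, collar, block from where it was at the start of the episode above 0.03 m).
It fails at once if the cap was lifted off while the pin was not in the sleeve (not (horizontal distance between pin_mid and sleeve_mouth below 0.005 m and z of pin_mid in the frame of machine between 0.115 and 0.127 m and angle between pin_mid's own z axis and vertical below 0.3 rad) and z of cap_knob in the frame of machine above 0.17 m).
It also fails if it takes over 64 s, if anything falls off the work surface, if the arm or the gripper's body presses on something with over 40 N, if the wrist force passes 120 N, or if a joint passes its speed limit or range.

## Working session

There is one attempt and no reset: what is moved stays moved. The work goes in short steps, Python scripts to look and compute and a tool call to move; the robot and the scene stay as the last step left them, time stands still between calls to the robot, and variables do not carry over. Pictures are saved under pics/ and viewed, at most 10 in all, crops included, and the job is handed in when it is done.

Besides the shell and the picture viewer there is one more tool, called by a JSON object that holds its "name" and its "arguments", one argument or row to a line. servo_tool: Moves the arm, as the interface text tells. Its arguments: {"type":"object","properties":{"moves":{"type":"array"},"newtons":{"type":"number"}},"required":["moves"]}

```bash
mkdir -p pics
python3 - <<'E'
from rig import bot
import cv2
s=bot.get_state();print(s['time'],s['ee_pos'],s['tcp_rot'],s['width'],bot.nose_length)
for n in('top','side'):
    cv2.imwrite(f'pics/{n}0.png',bot.camera(n)); c=bot.calibration(n); print(n,c)
E
```

```text
0.0 [0.27110685 0.562984   0.40395515] [-1.79919492e+02  5.26883149e-03  1.54288655e+02] 0.9984753547846598 0.1822
top {'fx': 494.06050660034197, 'fy': 494.06050660034197, 'cx': 320.86853169018286, 'cy': 237.82259799349265, 'dist_coeffs': array([-0.12794975,  0.        ,  0.        ,  0.        ,  0.        ]), 'R': array([[-0.01047726, -0.99992522,  0.00630723],
       [-0.98889463,  0.00942613, -0.14831913],
       [ 0.14824858, -0.00779116, -0.98891944]]), 't': array([0.06049768, 0.47113177, 1.09021794])}
side {'fx': 494.86023940679826, 'fy': 494.86023940679826, 'cx': 324.7091618615792, 'cy': 235.20378440884116, 'dist_coeffs': array([-0.02245735,  0.        ,  0.        ,  0.        ,  0.        ]), 'R': array([[ 0.86376581, -0.50367182, -0.01494422],
       [-0.30112233, -0.49217242, -0.81675679],
       [ 0.40402225,  0.70998662, -0.57678854]]), 't': array([-0.36011041,  0.25893397,  0.74077865])}
```

View pics/top0.png

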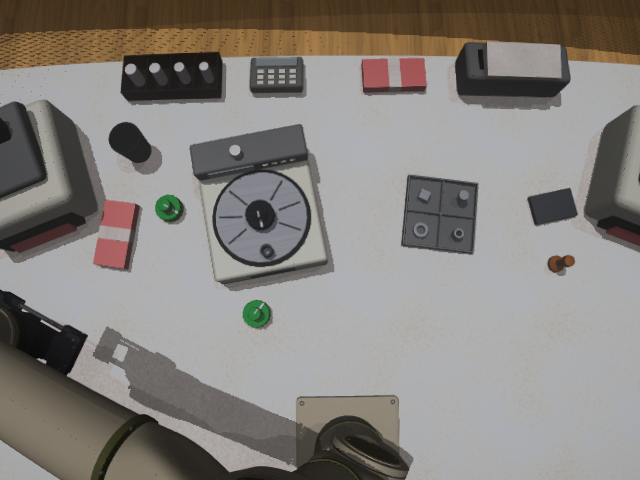

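View pics/side0.png

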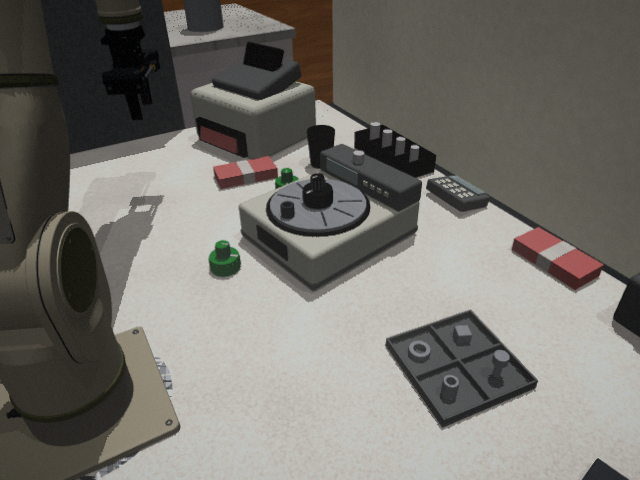

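The top view shows the machine with its disc centre at about (262,216) and the sleeve at about (267,252). The tray is at about (440,214), with the pin in its far-right compartment at about (464,196). The side view shows the pin head at about (501,355). I'll enlarge these for precise pixels.

Run:
```python
import cv2,numpy as np
t=cv2.imread('pics/top0.png');s=cv2.imread('pics/side0.png')
def c(im,x,y,w,h,k):
    return cv2.resize(im[y:y+h,x:x+w],None,fx=k,fy=k,interpolation=cv2.INTER_CUBIC)
# each panel 400x300: top machine (205,165,133x100)x3 ; top tray(395,170,100x75... )
A=c(t,210,170,100,100,4)[:300]  # x0 210,y0 170, k4
B=c(t,400,172,100,75,4)
C=c(s,252,168,100,75,4)
D=c(s,430,335,100,75,4)
A=c(t,212,185,100,75,4)
o=np.vstack([np.hstack([A,B]),np.hstack([C,D])])
o=cv2.convertScaleAbs(o,alpha=1.5,beta=20)
cv2.imwrite('pics/crop1.png',o)
```

```text
(no output)
```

View pics/crop1.png

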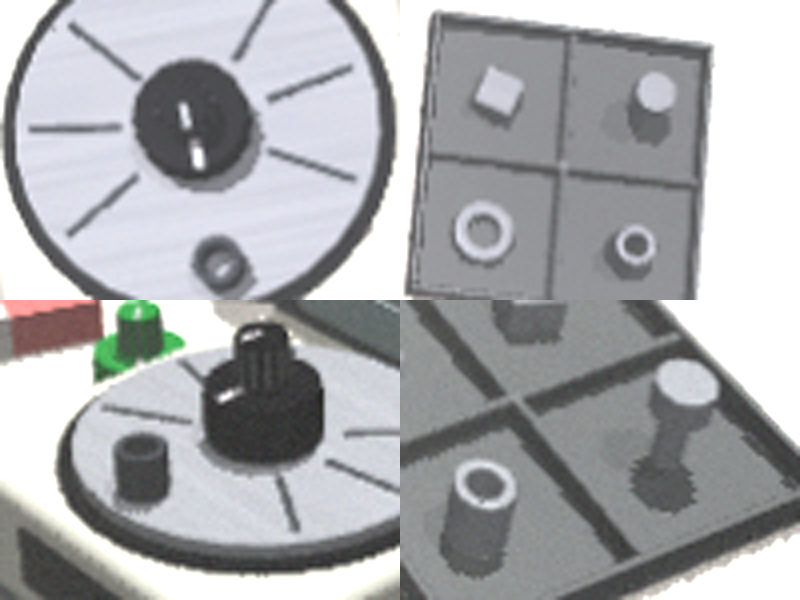

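```bash
cat > h.py <<'E'
import numpy as np,cv2
from rig import bot
from scipy.optimize import least_squares
def K(c): return np.array([[c['fx'],0,c['cx']],[0,c['fy'],c['cy']],[0,0,1]])
CAL={n:bot.calibration(n) for n in('top','side')}
def proj(n,X):
    c=CAL[n]; return cv2.projectPoints(np.float64(X).reshape(-1,1,3),cv2.Rodrigues(c['R'])[0],c['t'],K(c),c['dist_coeffs'])[0].reshape(-1,2)
def onz(n,uv,z):
    c=CAL[n]; p=cv2.undistortPoints(np.float64(uv).reshape(-1,1,2),K(c),c['dist_coeffs']).reshape(-1,2)
    C=-c['R'].T@c['t']; d=np.c_[p,np.ones(len(p))]@c['R']
    return C+d*((z-C[2])/d[:,2])[:,None]
def tri(obs):  # list of (cam,uv), free xyz
    return least_squares(lambda X:np.concatenate([proj(n,X)[0]-uv for n,uv in obs]),[.5,0,.1]).x
E
python3 - <<'E'
from h import *
for n,seed in(('top',(245,235)),('side',(330,222))):
    im=cv2.imread(f'pics/{n}0.png');g=im.max(2)
    print(n,g[seed[1],seed[0]])
    m=np.zeros((482,642),np.uint8);f=cv2.floodFill(cv2.GaussianBlur(im,(3,3),0),m,seed,0,(60,)*3,(45,)*3,cv2.FLOODFILL_FIXED_RANGE|cv2.FLOODFILL_MASK_ONLY|(255<<8))
    h=cv2.convexHull(np.argwhere(m[1:-1,1:-1])[:,::-1].astype(np.float32)).reshape(-1,2)
    P=onz(n,h,.1)[:,:2]
    r=least_squares(lambda q:np.hypot(*(P-q[:2]).T)-q[2],[.5,.1,.1],loss='soft_l1',f_scale=.001)
    print(n,len(h),r.x,np.abs(r.fun).max())
a=np.array
for nm,t,s,z in(('sleeve',(266.6,249.5),(287.3,204.9),.126),('pin',(463.6,194.4),(501.6,355.4),.050),('knobtop',(None),(317.3,176.5),.160)):
    if t is not None: print(nm,onz('top',t,z),onz('side',s,z),tri([('top',a(t)),('side',a(s))]))
    else: print(nm,onz('side',s,z))
E
```

```text
top 145
top 37 [0.51056122 0.18570521 0.09923673] 0.0004813343149369792
side 131
side 17 [1.69121573 0.08540545 1.71066268] 0.6002921250705091
sleeve [[0.4345173  0.16993103 0.126     ]] [[0.43448232 0.1713082  0.126     ]] [0.4341341  0.16994523 0.12687824]
pin [[ 0.56768639 -0.27469848  0.05      ]] [[ 0.56803498 -0.27442332  0.05      ]] [ 0.56766288 -0.27462651  0.05040617]
knobtop [[0.5109723  0.18591524 0.16      ]]
```

{"name": "servo_tool", "arguments": {
  "moves": [
    {"translation": [8,-20,0],"rotation": [0,0,-0.04],"grip": 50},
    {"translation": [20,-55,0],"rotation": [0,0,-0.11],"grip": 50},
    {"translation": [33,-92,0],"rotation": [0,0,-0.18],"grip": 50},
    {"translation": [46,-129,0],"rotation": [0,0,-0.25],"grip": 50},
    {"translation": [59,-166,0],"rotation": [0,0,-0.32],"grip": 50},
    {"translation": [72,-203,0],"rotation": [0,0,-0.39],"grip": 50},
    {"translation": [85,-240,0],"rotation": [0,0,-0.46],"grip": 50},
    {"translation": [98,-277,0],"rotation": [0,0,-0.53],"grip": 50},
    {"translation": [111,-314,0],"rotation": [0,0,-0.6],"grip": 50},
    {"translation": [124,-351,0],"rotation": [0,0,-0.67],"grip": 50},
    {"translation": [137,-388,0],"rotation": [0,0,-0.74],"grip": 50},
    {"translation": [150,-425,0],"rotation": [0,0,-0.81],"grip": 50}
  ],
  "newtons": 20
}}

```text
time: 1.1
ee_pos: [0.4212, 0.1361, 0.4047]
tcp_rot: [180.0, -0.0, 107.7]
wrist_force: [0.5, 0.6, 0.3]
width: 0.576
grasp_force: 0.0
```

{"name": "servo_tool", "arguments": {
  "moves": [
    {"translation": [13,-37,0],"rotation": [0,0,-0.07],"grip": 50},
    {"translation": [26,-74,0],"rotation": [0,0,-0.14],"grip": 50},
    {"translation": [39,-111,0],"rotation": [0,0,-0.21],"grip": 50},
    {"translation": [52,-148,0],"rotation": [0,0,-0.28],"grip": 50},
    {"translation": [65,-185,0],"rotation": [0,0,-0.35],"grip": 50},
    {"translation": [78,-222,-10],"rotation": [0,0,-0.42],"grip": 50},
    {"translation": [91,-259,-22],"rotation": [0,0,-0.49],"grip": 50},
    {"translation": [104,-295,-36],"rotation": [0,0,-0.56],"grip": 50},
    {"translation": [117,-329,-52],"rotation": [0,0,-0.63],"grip": 50},
    {"translation": [130,-363,-68],"rotation": [0,0,-0.7],"grip": 50},
    {"translation": [140,-392,-84],"rotation": [0,0,-0.75],"grip": 50},
    {"translation": [147,-412,-100],"rotation": [0,0,-0.77],"grip": 50}
  ]
}}

```text
time: 2.1
ee_pos: [0.5682, -0.2768, 0.3034]
tcp_rot: [-180.0, 0.1, 63.5]
wrist_force: [-0.1, -0.5, 0.1]
width: 0.574
grasp_force: 0.0
```

{"name": "servo_tool", "arguments": {
  "moves": [
    {"translation": [0,0,-10],"rotation": [0,0,0],"grip": 50},
    {"translation": [0,0,-10],"rotation": [0,0,0],"grip": 50},
    {"translation": [0,0,-10],"rotation": [0,0,0],"grip": 50}
  ]
}}

```text
time: 2.35
ee_pos: [0.5681, -0.2731, 0.2943]
tcp_rot: [-179.9, -0.0, 63.8]
wrist_force: [0.1, 0.2, 0.6]
width: 0.574
grasp_force: 0.0
```

Run:
```python
from h import *
s=bot.get_state();print(s['time'],s['ee_pos'],s['tcp_rot'],s['joint_pos'],s['width'])
t=bot.camera('top');c=bot.camera('side')
def cr(im,x,y): return cv2.resize(im[y:y+150,x:x+100],None,fx=4,fy=4,interpolation=cv2.INTER_CUBIC)
cv2.imwrite('pics/near.png',cv2.convertScaleAbs(np.hstack([cr(t,420,120),cr(c,450,250)]),alpha=1.5,beta=20))
e=s['ee_pos']; print(proj('side',[e-[0,0,.1822],[e[0],e[1],.05],[.5678,-.2745,.05]]))
```

```text
2.35 [ 0.56807678 -0.27313284  0.29425513] [-1.79904617e+02 -4.15803672e-03  6.38019967e+01] [ -8.20642561  28.39013363  39.49080079  92.17293712 -19.25164179
  66.51490538   9.48980608] 0.5743965140170962
[[509.25670617 325.77745699]
 [500.98041646 354.82697991]
 [501.52695242 355.49570884]]
```

View pics/near.png

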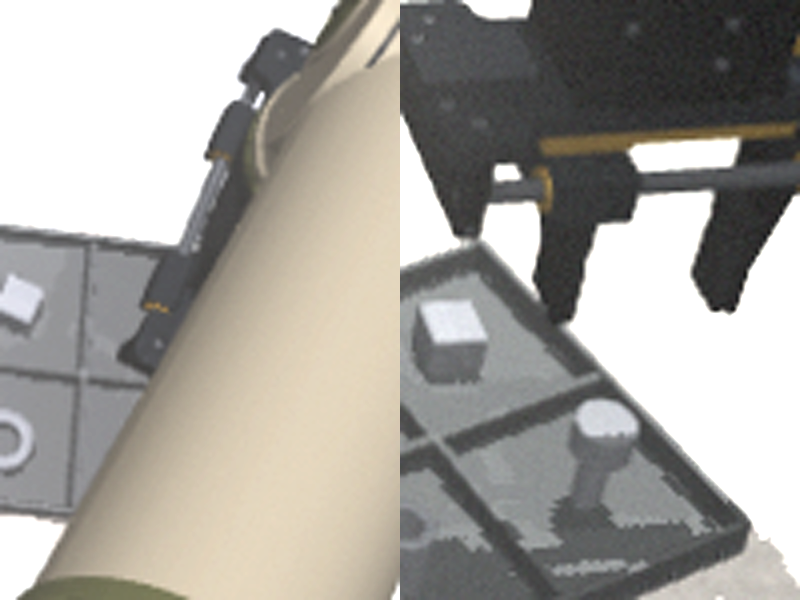

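The picture shows the fingers straddling the pin, with their tips at about (489,329) and (530,327) in the side view. That's within about 2 px of the prediction. Descending and gripping.

{"name": "servo_tool", "arguments": {
  "moves": [
    {"translation": [0,0,-15],"rotation": [0,0,0],"grip": 50},
    {"translation": [0,0,-35],"rotation": [0,0,0],"grip": 50},
    {"translation": [0,0,-55],"rotation": [0,0,0],"grip": 50},
    {"translation": [0,0,-70],"rotation": [0,0,0],"grip": 50},
    {"translation": [0,-1,-79],"rotation": [0,0,0],"grip": 50},
    {"translation": [0,-1,-79],"rotation": [0,0,0],"grip": 50},
    {"translation": [0,-1,-79],"rotation": [0,0,0],"grip": 40},
    {"translation": [0,-1,-79],"rotation": [0,0,0],"grip": 30},
    {"translation": [0,-1,-79],"rotation": [0,0,0],"grip": 20},
    {"translation": [0,-1,-79],"rotation": [0,0,0],"grip": 15},
    {"translation": [0,-1,-79],"rotation": [0,0,0],"grip": 15},
    {"translation": [0,-1,-79],"rotation": [0,0,0],"grip": 15}
  ],
  "newtons": 20
}}

```text
time: 3.45
ee_pos: [0.5684, -0.275, 0.2163]
tcp_rot: [179.9, -0.0, 63.8]
wrist_force: [0.0, 0.1, 3.1]
width: 0.269
grasp_force: 20.0
```

{"name": "servo_tool", "arguments": {
  "moves": [
    {"translation": [0,0,15],"rotation": [0,0,0],"grip": 15},
    {"translation": [0,0,45],"rotation": [0,0,0],"grip": 15},
    {"translation": [0,10,80],"rotation": [0,0,0.01],"grip": 15},
    {"translation": [-9,30,110],"rotation": [0,0,0.04],"grip": 15},
    {"translation": [-18,60,135],"rotation": [0,0,0.09],"grip": 15},
    {"translation": [-28,93,152],"rotation": [0,0,0.15],"grip": 15},
    {"translation": [-39,129,164],"rotation": [0,0,0.21],"grip": 15},
    {"translation": [-50,165,164],"rotation": [0,0,0.27],"grip": 15},
    {"translation": [-61,201,164],"rotation": [0,0,0.33],"grip": 15},
    {"translation": [-72,237,164],"rotation": [0,0,0.39],"grip": 15},
    {"translation": [-82,273,164],"rotation": [0,0,0.45],"grip": 15},
    {"translation": [-92,305,164],"rotation": [0,0,0.5],"grip": 15}
  ]
}}

```text
time: 4.45
ee_pos: [0.4751, 0.0321, 0.3801]
tcp_rot: [180.0, -0.0, 92.6]
wrist_force: [1.8, -0.9, -0.5]
width: 0.265
grasp_force: 20.0
```

{"name": "servo_tool", "arguments": {
  "moves": [
    {"translation": [-10,35,0],"rotation": [0,0,0.05],"grip": 15},
    {"translation": [-20,68,0],"rotation": [0,0,0.09],"grip": 15},
    {"translation": [-30,98,0],"rotation": [0,0,0.12],"grip": 15},
    {"translation": [-37,122,0],"rotation": [0,0,0.15],"grip": 15},
    {"translation": [-42,136,0],"rotation": [0,0,0.156],"grip": 15},
    {"translation": [-42,140,0],"rotation": [0,0,0.156],"grip": 15},
    {"translation": [-42,140,-10],"rotation": [0,0,0.156],"grip": 15},
    {"translation": [-42,140,-20],"rotation": [0,0,0.156],"grip": 15},
    {"translation": [-42,140,-26],"rotation": [0,0,0.156],"grip": 15},
    {"translation": [-42,140,-26],"rotation": [0,0,0.156],"grip": 15},
    {"translation": [-42,140,-26],"rotation": [0,0,0.156],"grip": 15}
  ]
}}

```text
time: 5.37
ee_pos: [0.4343, 0.1692, 0.3531]
tcp_rot: [-179.9, 0.0, 101.2]
wrist_force: [-0.2, 0.7, 0.6]
width: 0.27
grasp_force: 20.0
```

Run:
```python
from h import *
s=bot.get_state();print(s['time'],s['ee_pos'],s['tcp_rot'],s['joint_pos'],s['width'],s['wrist_force'])
t=bot.camera('top');c=bot.camera('side')
def cr(im,x,y,k=5): return cv2.resize(im[y:y+120,x:x+80],None,fx=k,fy=k,interpolation=cv2.INTER_CUBIC)
cv2.imwrite('pics/near2.png',cv2.convertScaleAbs(np.hstack([cr(t,230,180),cr(c,250,120)]),alpha=1.7,beta=25))
e=s['ee_pos']; foot=e-[0,0,.2123]
print(proj('side',[foot,foot+[0,0,.03],foot+[0,0,.046],[.4343,.1703,.126]])-[250,120])
```

```text
5.3667 [0.43433968 0.16916172 0.35314494] [-1.79938222e+02  3.62009847e-02  1.01242490e+02] [-46.34258709   0.37526807  19.66553732 111.7037186   -0.11629309
  68.01212692 -15.39128625] 0.26956921995389543 [-0.18739944  0.65379726  0.6487935 ]
[[37.2853625  78.86839318]
 [36.36272682 65.27757318]
 [35.85724722 57.8241785 ]
 [37.44899399 85.15782659]]
```

View pics/near2.png

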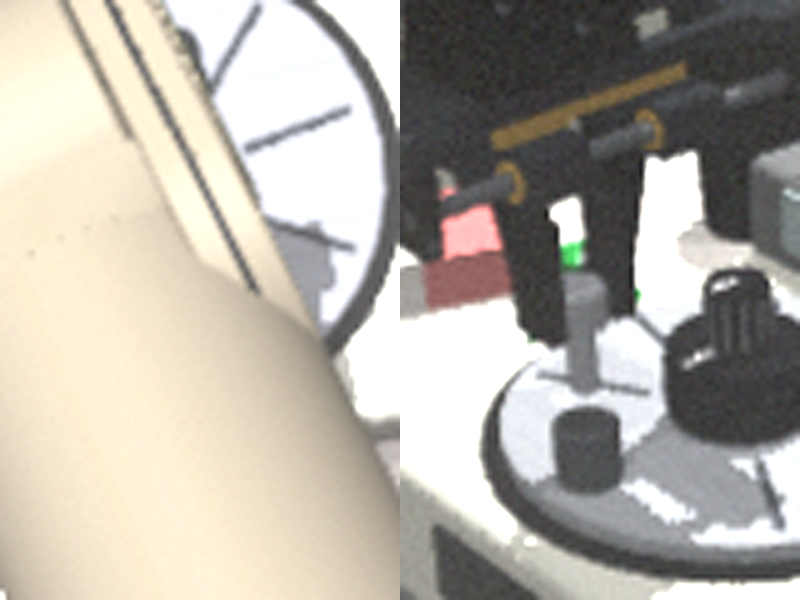

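The picture shows the pin hanging upright over the sleeve: its foot is at about (37,78) in the side crop and the sleeve mouth at about (37.6,84). It's aligned to within about 1 mm, so I'm lowering it.

{"name": "servo_tool", "arguments": {
  "moves": [
    {"translation": [0,0.5,-6],"rotation": [0,0,0],"grip": 15},
    {"translation": [0,0.5,-11],"rotation": [0,0,0],"grip": 15},
    {"translation": [0,0.5,-15],"rotation": [0,0,0],"grip": 15},
    {"translation": [0,0.5,-18],"rotation": [0,0,0],"grip": 15},
    {"translation": [0,0.5,-20],"rotation": [0,0,0],"grip": 15},
    {"translation": [0,0.5,-20],"rotation": [0,0,0],"grip": 15}
  ]
}}

```text
time: 5.97
ee_pos: [0.434, 0.1706, 0.3332]
tcp_rot: [-180.0, 0.0, 101.3]
wrist_force: [1.4, -0.8, 0.6]
width: 0.269
grasp_force: 20.0
```

{"name": "servo_tool", "arguments": {
  "moves": [
    {"translation": [0,0,-4],"rotation": [0,0,0],"grip": 15},
    {"translation": [0,0,-9],"rotation": [0,0,0],"grip": 15},
    {"translation": [0,0,-14],"rotation": [0,0,0],"grip": 15},
    {"translation": [0,0,-18],"rotation": [0,0,0],"grip": 15},
    {"translation": [0,0,-19],"rotation": [0,0,0],"grip": 15},
    {"translation": [0,0,-19],"rotation": [0,0,0],"grip": 15}
  ]
}}

```text
time: 6.47
ee_pos: [0.4341, 0.1705, 0.3143]
tcp_rot: [-180.0, 0.0, 101.3]
wrist_force: [0.5, 0.2, -1.1]
width: 0.263
grasp_force: 20.0
```

{"name": "servo_tool", "arguments": {
  "moves": [
    {"translation": [0,0,-1],"rotation": [0,0,0],"grip": 26},
    {"translation": [0,0,-1],"rotation": [0,0,0],"grip": 32},
    {"translation": [0,0,-1],"rotation": [0,0,0],"grip": 40},
    {"translation": [0,0,-1],"rotation": [0,0,0],"grip": 40},
    {"translation": [0,0,10],"rotation": [0,0,0],"grip": 40},
    {"translation": [0,0,30],"rotation": [0,0,0],"grip": 40},
    {"translation": [0,0,55],"rotation": [0,0,0],"grip": 40},
    {"translation": [0,0,75],"rotation": [0,0,0],"grip": 40},
    {"translation": [0,0,80],"rotation": [0,0,0],"grip": 40},
    {"translation": [0,0,80],"rotation": [0,0,0],"grip": 40}
  ]
}}

```text
time: 7.3
ee_pos: [0.4345, 0.1707, 0.397]
tcp_rot: [179.8, -0.1, 101.3]
wrist_force: [-0.5, -0.2, -0.1]
width: 0.459
grasp_force: 0.0
```

Run:
```python
from h import *
s=bot.get_state();print(s['time'],s['ee_pos'],s['tcp_rot'],s['joint_pos'],s['width'],s['wrist_force'])
c=bot.camera('side')
cv2.imwrite('pics/near3.png',cv2.convertScaleAbs(cv2.resize(c[140:260,250:360],None,fx=5,fy=5,interpolation=cv2.INTER_CUBIC),alpha=1.7,beta=25))
print(5*(proj('side',[[.4343,.1703,.146],[.4343,.1703,.130],[.5107,.1858,.160]])-[250,140]))
```

```text
7.3 [0.43454646 0.17068006 0.39696313] [ 1.79801638e+02 -8.54349906e-02  1.01341504e+02] [-46.6869142   -1.77663135  19.4110844  108.24079611   0.58772283
  73.22153141 -16.11061618] 0.4590849536720516 [-0.51927376 -0.22309005 -0.10277974]
[[184.22522681 281.57732628]
 [186.64657098 317.03097791]
 [336.04868308 182.79051029]]
```

View pics/near3.png

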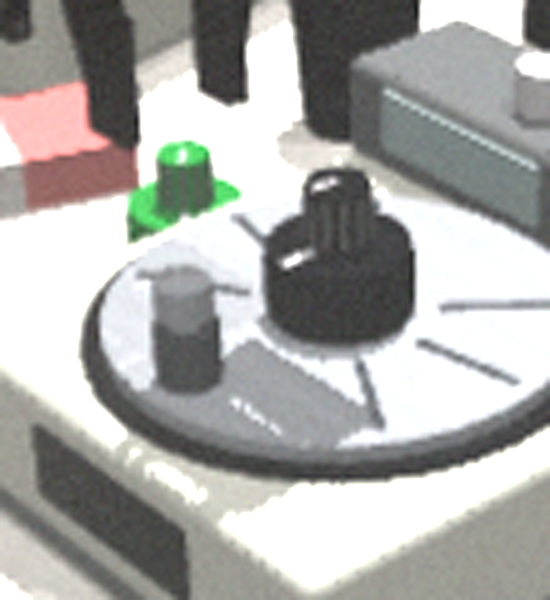

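The pin is fully down: its head top is at (184,277) in the crop, against a predicted (184,281). The knob is where I expected, at about (339,182). Moving over the cap.

{"name": "servo_tool", "arguments": {
  "moves": [
    {"translation": [15,3,0],"rotation": [0,0,0],"grip": 48},
    {"translation": [38,8,0],"rotation": [0,0,0],"grip": 48},
    {"translation": [60,12,0],"rotation": [0,0,0],"grip": 48},
    {"translation": [74,15,0],"rotation": [0,0,0],"grip": 48},
    {"translation": [76.5,15.5,0],"rotation": [0,0,0],"grip": 48},
    {"translation": [76.5,15.5,-12],"rotation": [0,0,0],"grip": 48},
    {"translation": [76.5,15.5,-30],"rotation": [0,0,0],"grip": 48},
    {"translation": [76.5,15.5,-50],"rotation": [0,0,0],"grip": 48},
    {"translation": [76.5,15.5,-67],"rotation": [0,0,0],"grip": 48},
    {"translation": [76.5,15.5,-75],"rotation": [0,0,0],"grip": 48},
    {"translation": [76.5,15.5,-78],"rotation": [0,0,0],"grip": 48},
    {"translation": [76.5,15.5,-78],"rotation": [0,0,0],"grip": 48}
  ]
}}

```text
time: 8.35
ee_pos: [0.51, 0.1859, 0.3162]
tcp_rot: [-179.9, 0.0, 101.3]
wrist_force: [-0.5, 0.4, -0.3]
width: 0.55
grasp_force: 0.0
```

{"name": "servo_tool", "arguments": {
  "moves": [
    {"translation": [0.5,0,1],"rotation": [0,0,0],"grip": 38},
    {"translation": [0.5,0,1],"rotation": [0,0,0],"grip": 32},
    {"translation": [0.5,0,1],"rotation": [0,0,0],"grip": 27},
    {"translation": [0.5,0,1],"rotation": [0,0,0],"grip": 22},
    {"translation": [0.5,0,1],"rotation": [0,0,0],"grip": 18},
    {"translation": [0.5,0,1],"rotation": [0,0,0],"grip": 18},
    {"translation": [0.5,0,1],"rotation": [0,0,0],"grip": 18}
  ],
  "newtons": 15
}}

```text
time: 8.93
ee_pos: [0.5115, 0.1862, 0.3184]
tcp_rot: [179.9, -0.0, 101.3]
wrist_force: [1.7, 0.2, 4.6]
width: 0.317
grasp_force: 15.0
```

Run:
```python
from rig import bot
s=bot.get_state();print({k:s[k] for k in('time','ee_pos','tcp_rot','wrist_force','torque','width','grasp_force')})
```

```text
{'time': 8.9333, 'ee_pos': array([0.51147155, 0.18621749, 0.31839919]), 'tcp_rot': array([ 1.79915058e+02, -2.42597367e-02,  1.01344453e+02]), 'wrist_force': array([1.70370829, 0.20339669, 4.62739275]), 'torque': array([-0.07779932, -0.17905031,  0.0330432 ]), 'width': 0.31741727056788116, 'grasp_force': 15.000373574439436}
```

{"name": "servo_tool", "arguments": {
  "moves": [
    {"translation": [0,0,0],"rotation": [0,0,0.05],"grip": 18},
    {"translation": [0,0,0],"rotation": [0,0,0.1],"grip": 18},
    {"translation": [0,0,0],"rotation": [0,0,0.15],"grip": 18},
    {"translation": [0,0,0],"rotation": [0,0,0.15],"grip": 18}
  ]
}}

```text
time: 9.27
ee_pos: [0.5117, 0.1862, 0.3184]
tcp_rot: [179.9, -0.0, 110.1]
wrist_force: [2.7, 0.2, 4.1]
width: 0.315
grasp_force: 15.0
```

Run:
```python
from rig import bot
s=bot.get_state();print({k:s[k] for k in('time','ee_pos','tcp_rot','wrist_force','torque','width','grasp_force','joint_pos')})
```

```text
{'time': 9.2667, 'ee_pos': array([0.51165026, 0.18615967, 0.31838029]), 'tcp_rot': array([ 1.79884187e+02, -3.65545576e-03,  1.10059508e+02]), 'wrist_force': array([2.6557824 , 0.16818811, 4.11718805]), 'torque': array([ 0.04800065, -0.67572895, -0.03212964]), 'width': 0.31511918260810967, 'grasp_force': 14.999485085718334, 'joint_pos': array([-42.89700169,  12.79585043,  20.58984051, 103.38168382,
        -4.94505042,  64.58208473,  -0.59976902])}
```

{"name": "servo_tool", "arguments": {
  "moves": [
    {"translation": [0,0,0],"rotation": [0,0,0.04],"grip": 18},
    {"translation": [0,0,0],"rotation": [0,0,0.08],"grip": 18},
    {"translation": [0,0,0],"rotation": [0,0,0.12],"grip": 18},
    {"translation": [0,0,0],"rotation": [0,0,0.12],"grip": 18}
  ]
}}

```text
time: 9.6
ee_pos: [0.5116, 0.1862, 0.3184]
tcp_rot: [179.9, 0.0, 116.8]
wrist_force: [2.8, 1.0, 5.0]
width: 0.315
grasp_force: 15.0
```

Run:
```python
from rig import bot
s=bot.get_state();print({k:s[k] for k in('time','ee_pos','tcp_rot','wrist_force','torque','width','grasp_force')})
```

```text
{'time': 9.6, 'ee_pos': array([0.5115832 , 0.18618148, 0.31835832]), 'tcp_rot': array([1.79898280e+02, 1.77116963e-03, 1.16811262e+02]), 'wrist_force': array([2.79042957, 1.01053983, 5.00507614]), 'torque': array([ 0.14774023, -0.61104688, -0.11058376]), 'width': 0.3147857255086924, 'grasp_force': 14.999611128587276}
```

{"name": "servo_tool", "arguments": {
  "moves": [
    {"translation": [0,0,0],"rotation": [0,0,0.05],"grip": 18},
    {"translation": [0,0,0],"rotation": [0,0,0.1],"grip": 18},
    {"translation": [0,0,0],"rotation": [0,0,0.1],"grip": 18}
  ]
}}

```text
time: 9.85
ee_pos: [0.5115, 0.1862, 0.3184]
tcp_rot: [179.9, 0.0, 122.6]
wrist_force: [1.6, 0.7, 5.9]
width: 0.32
grasp_force: 15.0
```

Run:
```python
from h import *
s=bot.get_state();print({k:s[k] for k in('time','ee_pos','tcp_rot','wrist_force','torque','width','grasp_force')})
c=bot.camera('side')
cv2.imwrite('pics/near4.png',cv2.convertScaleAbs(cv2.resize(c[140:260,250:360],None,fx=5,fy=5,interpolation=cv2.INTER_CUBIC),alpha=1.7,beta=25))
for d in(0,12,21,30):
    a=np.radians(191.5+d); print(d,5*(proj('side',[[.5107+.022*np.cos(a),.1858+.022*np.sin(a),.132]])-[250,140]))
```

```text
{'time': 9.85, 'ee_pos': array([0.51150375, 0.18615095, 0.31837984]), 'tcp_rot': array([1.79914576e+02, 7.74893419e-03, 1.22556884e+02]), 'wrist_force': array([1.59375772, 0.68981245, 5.94026664]), 'torque': array([ 0.03944228, -0.43104614, -0.04377188]), 'width': 0.3197343270841972, 'grasp_force': 14.999228822998703}
0 [[296.28491845 262.70891505]]
12 [[304.60302088 266.51578858]]
21 [[311.85396256 268.73091982]]
30 [[319.77126448 270.32978694]]
```

View pics/near4.png

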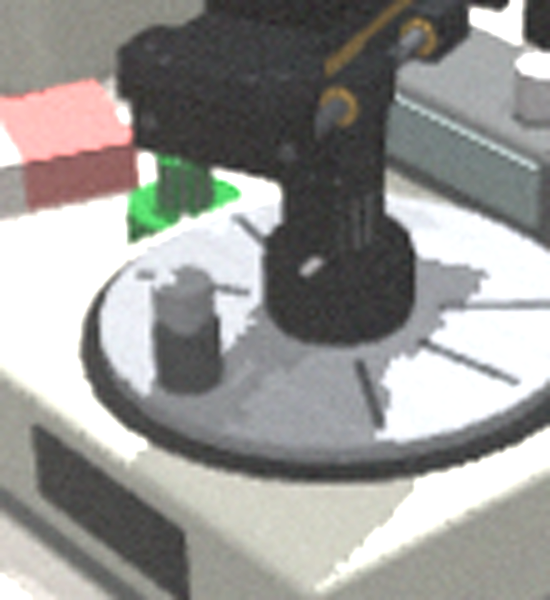

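The shoulder line is now at about (313,266), which matches the predicted 21° turn, and the moment is low. So the thread gives counter-clockwise, and I'm continuing to 68°.

{"name": "servo_tool", "arguments": {
  "moves": [
    {"translation": [0,0,0],"rotation": [0,0,0.06],"grip": 18},
    {"translation": [0,0,0],"rotation": [0,0,0.13],"grip": 18},
    {"translation": [0,0,0],"rotation": [0,0,0.21],"grip": 18},
    {"translation": [0,0,0],"rotation": [0,0,0.29],"grip": 18},
    {"translation": [0,0,0],"rotation": [0,0,0.37],"grip": 18},
    {"translation": [0,0,0],"rotation": [0,0,0.45],"grip": 18},
    {"translation": [0,0,0],"rotation": [0,0,0.53],"grip": 18},
    {"translation": [0,0,0],"rotation": [0,0,0.61],"grip": 18},
    {"translation": [0,0,0],"rotation": [0,0,0.69],"grip": 18},
    {"translation": [0,0,0],"rotation": [0,0,0.76],"grip": 18},
    {"translation": [0,0,0],"rotation": [0,0,0.81],"grip": 18},
    {"translation": [0,0,0],"rotation": [0,0,0.81],"grip": 18}
  ]
}}

```text
time: 10.9
ee_pos: [0.5112, 0.1858, 0.3183]
tcp_rot: [-180.0, -0.0, 169.0]
wrist_force: [-0.9, -1.7, 8.1]
width: 0.312
grasp_force: 15.0
```

Run:
```python
from h import *
s=bot.get_state();print({k:s[k] for k in('time','ee_pos','tcp_rot','wrist_force','torque','width','grasp_force','joint_pos')})
c=bot.camera('side')
cv2.imwrite('pics/near5.png',cv2.convertScaleAbs(cv2.resize(c[140:260,250:360],None,fx=5,fy=5,interpolation=cv2.INTER_CUBIC),alpha=1.7,beta=25))
for d in(50,60,68,76):
    a=np.radians(191.5+d); print(d,5*(proj('side',[[.5107+.022*np.cos(a),.1858+.022*np.sin(a),.132]])-[250,140]))
```

```text
{'time': 10.9, 'ee_pos': array([0.51115578, 0.18583609, 0.31825772]), 'tcp_rot': array([-1.79995990e+02, -9.49434963e-03,  1.68967744e+02]), 'wrist_force': array([-0.88927313, -1.67247764,  8.09767276]), 'torque': array([-0.32128195,  0.23622375, -0.03905968]), 'width': 0.3115336742991813, 'grasp_force': 14.998759059235454, 'joint_pos': array([-37.12898708,  12.57097821,  13.99970107, 103.1198386 ,
        -3.34050981,  64.71897144,  56.94404368])}
50 [[338.70878264 271.48473255]]
60 [[348.28187579 270.78479801]]
68 [[355.71042304 269.62506511]]
76 [[362.7699733 267.9582683]]
```

View pics/near5.png

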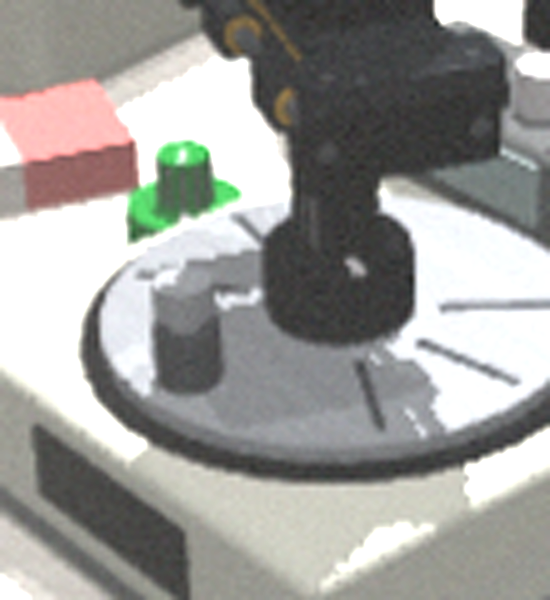

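The line is at about (356,267), which is about 68°, so the cap should be free. Grip a bit firmer and lift straight up, gently at first.

{"name": "servo_tool", "arguments": {
  "moves": [
    {"translation": [0,0,0],"rotation": [0,0,0],"grip": 15},
    {"translation": [0,0,0],"rotation": [0,0,0],"grip": 15},
    {"translation": [0,0,1],"rotation": [0,0,0],"grip": 15},
    {"translation": [0,0,3],"rotation": [0,0,0],"grip": 15},
    {"translation": [0,0,5],"rotation": [0,0,0],"grip": 15},
    {"translation": [0,0,6],"rotation": [0,0,0],"grip": 15}
  ],
  "newtons": 25
}}

```text
time: 11.45
ee_pos: [0.5109, 0.1859, 0.3233]
tcp_rot: [-179.9, -0.1, 168.9]
wrist_force: [-0.5, -0.5, -4.2]
width: 0.315
grasp_force: 25.0
```

{"name": "servo_tool", "arguments": {
  "moves": [
    {"translation": [0,0,4],"rotation": [0,0,0],"grip": 15},
    {"translation": [0,0,9],"rotation": [0,0,0],"grip": 15},
    {"translation": [0,0,15],"rotation": [0,0,0],"grip": 15},
    {"translation": [0,0,22],"rotation": [0,0,0],"grip": 15},
    {"translation": [0,0,30],"rotation": [0,0,0],"grip": 15},
    {"translation": [0,0,39],"rotation": [0,0,0],"grip": 15},
    {"translation": [0,0,48],"rotation": [0,0,0],"grip": 15},
    {"translation": [0,0,56],"rotation": [0,0,0],"grip": 15},
    {"translation": [0,0,62],"rotation": [0,0,0],"grip": 15},
    {"translation": [0,0,65],"rotation": [0,0,0],"grip": 15},
    {"translation": [0,0,65],"rotation": [0,0,0],"grip": 15},
    {"translation": [0,0,65],"rotation": [0,0,0],"grip": 15}
  ]
}}

```text
time: 12.45
ee_pos: [0.5111, 0.1861, 0.3886]
tcp_rot: [-180.0, -0.0, 169.0]
wrist_force: [0.4, 0.5, -2.1]
width: 0.315
grasp_force: 25.0
```

{"name": "servo_tool", "arguments": {
  "moves": [
    {"translation": [0,0,0],"rotation": [0,0,0],"grip": 15},
    {"translation": [0,0,0],"rotation": [0,0,0],"grip": 15},
    {"translation": [0,0,0],"rotation": [0,0,0],"grip": 15},
    {"translation": [0,0,0],"rotation": [0,0,0],"grip": 15},
    {"translation": [0,0,0],"rotation": [0,0,0],"grip": 15},
    {"translation": [0,0,0],"rotation": [0,0,0],"grip": 15}
  ]
}}

```text
time: 12.95
ee_pos: [0.5112, 0.1861, 0.3887]
tcp_rot: [180.0, -0.0, 169.0]
wrist_force: [-0.0, 1.1, -3.0]
width: 0.319
grasp_force: 25.0
```

Run:
```python
from h import *
c=bot.camera('side')
cv2.imwrite('pics/near6.png',cv2.convertScaleAbs(cv2.resize(c[120:260,250:360],None,fx=4,fy=4,interpolation=cv2.INTER_CUBIC),alpha=1.7,beta=25))
```

```text
(no output)
```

View pics/near6.png

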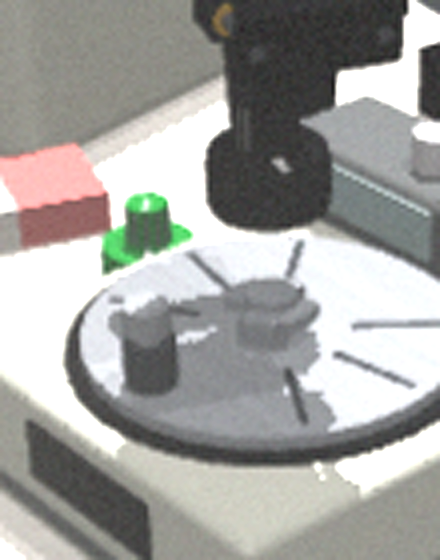

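The cap is held at about (268,175) in the crop, well clear of the post at about (265,310). The pin is still seated in the sleeve at about (148,330).

```bash
python3 -c "
from rig import bot
print(bot.close_job())"
```

```text
the job is handed in; nothing more can be done
None
```

The job is handed in, but no verdict came back: the pin is fully down in the sleeve, and the cap, unscrewed counter-clockwise to about 68°, is held still about 70 mm above its seat at 13 s.

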